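# Put the washed small clamp into the bench drying cabinet

## Task

Swing the drying cabinet's door wide open by its bar handle and pull its sliding shelf well out by the post. Take the smaller of the two clamps from the parts tray, lay it flat in the middle of the shelf, then push the shelf fully home and close the door fully. Leave the other parts in the tray alone.

Things in the scene. Friction and masses are not known exactly. Their poses are not given: they have to be found in the camera images.
- cabinet: White bench drying cabinet, fixed, 200 deep x 270 wide x 140 high, standing on the desk. Origin: middle of its front face at desk level; +x points into the cabinet, +y to its left (seen from the robot), z up. The door covers the front from 56 to 140 above the desk; below it is a fixed control plinth that is not used.
- door (a joint): Door angle in rad: 0 closed, grows as the free (right-hand) edge swings out toward the robot and round to the left, stop at 2.0. It may start a little ajar. No latch or spring; a light friction hinge (about 0.12 N m) lets it stay where left. Seen from above it turns clockwise as it opens. The door is a dished panel 266 wide, 84 high, 50 thick.
- door_hinge (a point): Point on the door's vertical hinge axis, at the cabinet's left front edge, 102 above the desk. Fixed.
- handle_grip (a point): Point to grip on the axis of the door's handle, a vertical round steel bar of 12 diameter from 66 to 138 above the desk, joined to the door by two short arms; this point is 112 above the desk. The axis stands 36 in front of the door's outer face; with the door closed, 86 in front of the cabinet's front face and 225 right of the hinge axis. Best pinched from above, fingers either side along the door.
- shelf (a joint): How far the sliding shelf is drawn out of the cabinet, in m: 0 fully home, 0.15 at its outer stop. It slides toward the cabinet's -x, with about 1.2 N friction, and stays where left. It may start up to 12 mm out.
- shelf_post (a point): Grip point on the upright steel post with which the shelf is pulled and pushed, on the post's axis, 114 above the desk. The post is 17 in diameter, 65 high, its top 130 above the desk; it stands centrally, 34 in front of the shelf's front edge, and with the shelf home 31 in front of the cabinet's front face (inside the closed door). Best pinched from above across the cabinet's width.
- shelf_floor (a point): Point on the upper surface of the shelf floor, 66 above the desk, midway across, 68 behind the shelf's front edge and 102 behind the post: the middle of the usable floor, where the part is to lie. Axes as the cabinet's. The shelf plate is 165 deep x 226 wide with a rim 7 high round it. With the shelf home this point is 71 inside the cabinet's front face; fully drawn out it is 79 in front of it.
- small_clamp_mid (a point): Centre of the smaller aluminium clamp, the one to be dried: ring of two halves with a swing bolt, lying flat, 56 (x) x 74 (y) x 27 (z) overall, 0.1 kg. Origin half-way up (13.5 above its underside); the ring measures 51 across along x (from -24 to +27 of the origin), 26 high; the bolt and hinge ends stick out along y. Grasp across x. It lies in the tray, on its 2 thick floor.
- large_clamp_mid (a point): Centre of the larger clamp, same shape but 67 x 88 x 27: leave alone. Which end of the tray holds which clamp varies.
- reducer_mid (a point): Centre of a conical flanged pipe reducer, 55 diameter, 48 high, standing in the tray: leave alone.
- blank_flange_mid (a point): Centre of a blank flange disc, 55 diameter, 9 high, lying in the tray: leave alone.
- parts_tray: Flat steel tray 208 (x) x 303 (y) x 19 high, floor 2 thick, fixed on the desk; origin at the middle of its underside.
- small_clamp: The smaller clamp itself; origin under point small_clamp_mid at its underside, same axes.
Not all that is in view belongs to the job. Leave any blue or pink look-alike of the small_clamp alone.

How it is judged:
On the way, in this order (a step that is already met when the one before it is completed fails the run):
1. the door is being swung open by its handle (fingers on the handle, door past 0.3 rad) (value of joint door above 0.3 rad and (contact force between the fingers and door_c0 above 0.3 N or contact force between the fingers and door_c1 above 0.3 N or contact force between the fingers and door_c2 above 0.3 N)), for 0.05 s.
2. the door stands wide open (at least 1.35 rad) (value of joint door above 1.35 rad), for 0.2 s.
3. the shelf is drawn out at least 110 mm (value of joint shelf above 0.11 m), for 0.2 s.
4. the small clamp lies flat on the drawn-out shelf, let go (x of small_clamp_mid in the frame of shelf_floor between -0.04 and 0.06 m and y of small_clamp_mid in the frame of shelf_floor between -0.08 and 0.08 m and z of small_clamp_mid in the frame of shelf_floor between 0.005 and 0.022 m and angle between small_clamp_mid's own z axis and vertical below 0.15 rad and value of joint shelf above 0.09 m and contact force between the fingers and small_clamp below 0.1 N and linear speed of small_clamp below 0.03 m/s), for 0.3 s.
5. the shelf is pushed fully home with the clamp on it, the door still open (x of small_clamp_mid in the frame of shelf_floor between -0.04 and 0.06 m and y of small_clamp_mid in the frame of shelf_floor between -0.08 and 0.08 m and z of small_clamp_mid in the frame of shelf_floor between 0.005 and 0.022 m and angle between small_clamp_mid's own z axis and vertical below 0.15 rad and value of joint shelf below 0.008 m and value of joint door above 0.8 rad), for 0.2 s.
At the end, for the whole second after the job is handed in: The small clamp lies flat on the shelf (within 0.15 rad of level, its centre between 40 mm in front of and 60 mm behind the shelf's floor point and within 80 mm to either side), at rest; the shelf is home to within 8 mm; the door is closed to within 0.04 rad (x of small_clamp_mid in the frame of shelf_floor between -0.04 and 0.06 m and y of small_clamp_mid in the frame of shelf_floor between -0.08 and 0.08 m and z of small_clamp_mid in the frame of shelf_floor between 0.005 and 0.022 m and angle between small_clamp_mid's own z axis and vertical below 0.15 rad and value of joint shelf below 0.008 m and value of joint door below 0.04 rad and linear speed of small_clamp below 0.02 m/s); the robot touches nothing.
It fails at once if another part in the tray is shifted by more than 20 mm (distance of any of large_clamp_mid, reducer_mid, blank_flange_mid from where it was at the start of the episode above 0.02 m).
It also fails if it takes over 72 s, if anything falls off the work surface, if the arm or the gripper's body presses on something with over 40 N, if the wrist force passes 120 N, or if a joint passes its speed limit or range.

## Robot

A 6-joint arm with a two-finger parallel gripper is mounted at the origin on a cart in front of the work surface, level with it; the furniture and walls round the work are solid. World frame = base frame: x ahead of the robot, y to its left, z up, the work surface at z = 0. Lengths are in m, angles in rad, forces in N, time in s.
With the tool pointing down it reaches from about 0.4 to 0.825 m from the base axis. Payload 7 kg.
Tool frame: the origin (TCP) lies on the centre line of the jaws, within the pads' length; the fingertips stand arm.tip_reach ahead of it and the grasp point (between the pads) lies 5 mm behind it (arm.tip_reach is the distance from the TCP to the fingertips, in m); z points along the fingers, y is the line along which they close (so a half turn about z gives the same grasp; the last joint's range is limited). The gripper opens to 88 mm and grips with 3 to 60 N. Pads are 19 mm wide; open, the fingers measure 130 mm over their backs; the gripper's body (78 mm by 193 mm) begins 47 mm behind the grasp point.
Start: joints at [-0.829, 0.359, 0.012, 0, -1.224, -0.288], TCP at [0.296, -0.607, 0.241] pointing down, gripper open.
Joint ranges: [-3.07, 3.07], [-1.43, 2.12], [-1.02, 1.25], [-3.03, 1.67], [-3.05, -0], [-3.03, 3.03]. Speed limits (rad/s): [2.39, 2.39, 3.01, 3.14, 3.14, 3.14].

## Interface

Orientations are given as [roll, pitch, yaw] about the fixed x, y, z axes, in that order (R = Rz(yaw) Ry(pitch) Rx(roll)).
In Python, from station import status, optics, order, arm gives the robot as it stands. The module is installed in compiled form; this text tells all that it offers.
- The arm moves only by the shell command python3 -m jog 'ROWS' [FORCE]. ROWS is JSON, a list of rows, each a list of 3 entries, a list of its own where there are three numbers: the gripper command: -1 is shut, 1 is fully open, values between are in proportion, then the shift along the tool's x, y, z in mm, then the turn about the tool's z in rad. A call has 1 to 20 rows; each row is the pose to reach, as a shift and turn from the pose commanded when the call began, along the tool's axes at that moment; what a row does not reach only later rows make up. A row lasts 1/8 s, in which the tool goes at most 62.5 mm and 10.7 degrees, less where a joint would pass 70% of its speed; a pose out of reach is approached as far as the arm can. A call with a gripper value outside its range is refused whole. The fingers move at their own pace and stop on an object; FORCE is the grip in N (left out, the last holds). Time passes only in rows, so rows that repeat a pose let the fingers close. It gives the time, the measured TCP pose, the force, the opening and the grip force at its end, in the units of the state.
- status.get_state(): the state, without advancing time (a new reading comes with each control period).
- optics.grab_frame(name): name is "scene" or "top"; returns a dict with "color" (384x512x3 uint8, red, green, blue), "mtx" (3x3 intrinsics, pixels), "k1" (the pictures are not rectified: a ray, as slopes to the right and down, at radius r is drawn at 1 + k1 r^2 times it, then the intrinsics apply), "cam_to_world" (4x4, takes a point from camera to world coordinates). Camera axes: x right, y down, z forward; pixel columns grow to the right and rows downward; lengths in m; the calibration is good to about 2 mm. A picture is of the moment at which its call begins. There is no depth.
- order.job_done(): hands the job in; it is judged then, once.
The state is a dict: "t": time; "q": joint angles; "qd": joint speeds; "joint_efforts": joint torques, N m; "eef_pos": TCP position; "ee_rot": TCP orientation; "force": force on the tool from outside, world axes, zero at the start; "moment": the same for the moment, N m; "width": finger opening in m; "gripper_force": force on a finger pad.
Only numpy, scipy, OpenCV 4.12 (cv2) and the standard library are available. Lean on these libraries where they do the work, as an engineer would, in place of code of your own. Each camera call takes 0.05 s, during which the arm holds its last target. There are 200 camera calls.

## Working session

There is one attempt and no reset: what is moved stays moved. The work goes in short steps, Python scripts to look and compute and a shell command to move; the robot and the scene stay as the last step left them, time stands still between calls to the robot, and variables do not carry over. Pictures are saved under pics/ and viewed, at most 10 in all, crops included, and the job is handed in when it is done.

```bash
mkdir -p pics; ls
python3 - <<'E'
from station import status, optics, order, arm
import cv2,numpy as np
s=status.get_state();print({k:np.round(v,3).tolist() for k,v in s.items()},arm.tip_reach)
for n in("scene","top"):
    f=optics.grab_frame(n);cv2.imwrite(f"pics/{n}0.png",f["color"][:,:,::-1]);print(n,f["mtx"].tolist(),f["k1"],np.round(f["cam_to_world"],4).tolist())
E
```

```text
pics
{'t': 0.0, 'q': [-0.829, 0.359, 0.011, -0.0, -1.224, -0.288], 'qd': [-0.0, 0.0, -0.0, -0.0, 0.0, -0.001], 'joint_efforts': [-0.001, -58.272, 29.307, 6.997, 0.007, -0.0], 'eef_pos': [0.296, -0.606, 0.24], 'ee_rot': [3.14, -0.0, -2.688], 'force': [0.324, 0.756, -0.085], 'moment': [0.056, 0.007, -0.04], 'gripper_force': 0.0, 'width': 0.087} 0.014
scene [[373.5450853851693, 0.0, 253.57002819284867], [0.0, 373.5450853851693, 193.35745664209855], [0.0, 0.0, 1.0]] -0.09443860305904025 [[0.609, -0.443, 0.6579, -0.3667], [-0.7928, -0.3649, 0.4881, -0.7913], [0.0239, -0.8189, -0.5735, 0.8889], [0.0, 0.0, 0.0, 1.0]]
top [[453.5263750359674, 0.0, 266.2753513438085], [0.0, 453.5263750359674, 191.7571285481756], [0.0, 0.0, 1.0]] -0.058221733098650794 [[0.0221, -0.9853, 0.1691, 0.3204], [-0.9996, -0.025, -0.0149, -0.0712], [0.0189, -0.1687, -0.9855, 1.3505], [0.0, 0.0, 0.0, 1.0]]
```

View pics/scene0.png

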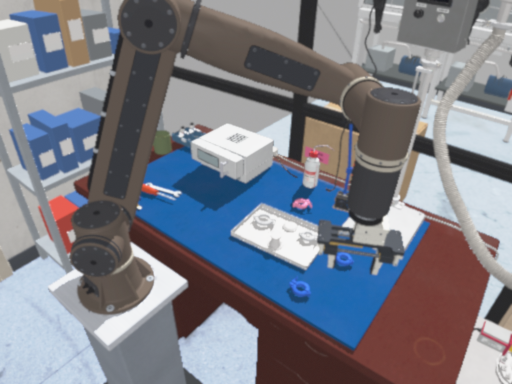

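View pics/top0.png

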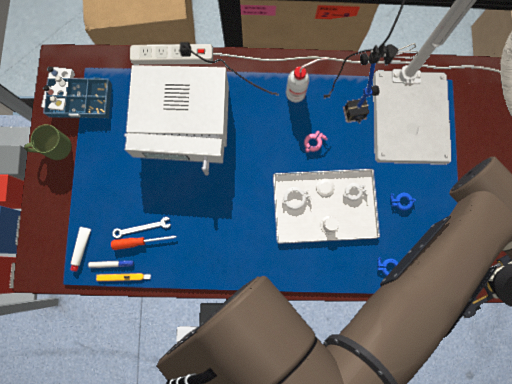

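The top view shows the cabinet (128–228, 65–160) with its handle at about (206,167). The tray is at (275–380, 170–243), with clamps at (295,200) and (354,192). I'll enlarge it.

```bash
cat > h.py <<'E'
from station import status, optics, order, arm
import cv2,numpy as np
def ray(f,uv):
    m=f["mtx"];d=np.array([f["k1"],0,0,0,0.])
    p=cv2.undistortPoints(np.array([[uv]],float),m,d)[0,0]
    T=f["cam_to_world"];return T[:3,3],T[:3,:3]@np.array([p[0],p[1],1])
def at(f,uv,z):
    o,d=ray(f,uv);return o+d*(z-o[2])/d[2]
def px(f,P):
    T=np.linalg.inv(f["cam_to_world"]);r=cv2.Rodrigues(T[:3,:3])[0]
    return cv2.projectPoints(np.array([P],float),r,T[:3,3],f["mtx"],np.array([f["k1"],0,0,0,0.]))[0][0,0]
def tool(v):
    "world shift (m) -> tool axes mm"
    from scipy.spatial.transform import Rotation as R
    return R.from_euler('xyz',status.get_state()["ee_rot"]).inv().apply(v)*1000
E
python3 - <<'E'
from h import *
a=cv2.imread("pics/top0.png")
c1=cv2.resize(a[55:180,115:240],(500,500),interpolation=cv2.INTER_CUBIC)
c2=cv2.resize(a[160:250,265:390],None,fx=4,fy=4,interpolation=cv2.INTER_CUBIC)
cv2.imwrite("pics/c1.png",c1);cv2.imwrite("pics/c2.png",c2)
b=cv2.imread("pics/scene0.png");cv2.imwrite("pics/c3.png",cv2.resize(b[115:275,185:345],(640,600),interpolation=cv2.INTER_CUBIC))
f=optics.grab_frame("top")
print(at(f,(275,174),.019),at(f,(373,171),.019),at(f,(380,238),.019),at(f,(277,243),.019))
E
```

```text
[ 0.60356519 -0.11626423  0.019     ] [ 0.62077075 -0.41284578  0.019     ] [ 0.41880312 -0.43029358  0.019     ] [ 0.39756809 -0.12602648  0.019     ]
```

View pics/c1.png

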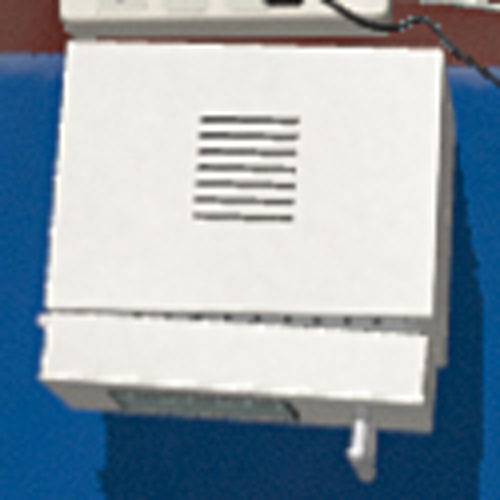

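View pics/c2.png

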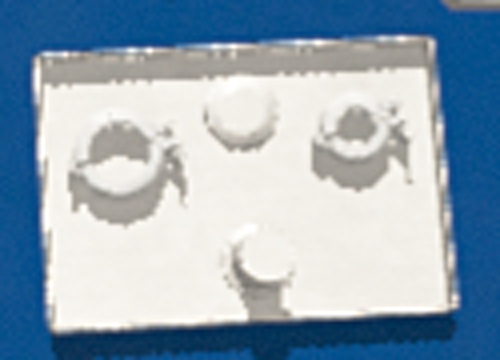

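Door is slightly ajar, and the handle bar is at crop (362,440–475). The right-hand clamp is the smaller one (crop centre (353,122)). The next step is the geometry.

Run:
```python
from h import *
np.set_printoptions(precision=4,suppress=True)
f=optics.grab_frame("top");a=f["color"]
c=lambda x,y:(115+x/4-.4,55+y/4-.4)
FL,FR,BL,BR=[at(f,c(*p),.14) for p in((48,310),(433,317),(68,42),(443,48))]
print(FL,FR,BL,BR)
d=(FL-FR+BL-BR);yaw=np.arctan2(-d[0],d[1]);print("cab yaw",yaw,np.linalg.norm(FL-FR),np.linalg.norm(BL-FL))
X=np.array([np.cos(yaw),np.sin(yaw),0]);Y=np.array([-np.sin(yaw),np.cos(yaw),0])
ctr=(FL+FR+BL+BR)/4;O=ctr-.1*X;O[2]=0;print("origin",O)
D1,D2=[at(f,c(*p),.14) for p in((42,378),(425,392))];e=D1-D2
print("door edge yaw",np.arctan2(-e[0],e[1])-yaw, (D1-O)@X,(D2-O)@X,(D1-O)@Y,(D2-O)@Y)
H=O+.133*Y   # hinge approx
for th in(0,.04,.08,.12,.2):
    # door frame: closed handle at (-.086,-.225) from hinge; opening = clockwise
    r=np.array([-.086,-.225]);R=lambda t:np.array([[np.cos(t),np.sin(t)],[-np.sin(t),np.cos(t)]])
    q=R(th)@r;P=H+q[0]*X+q[1]*Y
    pz=lambda z:(px(f,[P[0],P[1],z])-[115,55]+.4)*4
    print(th,P,pz(.138),pz(.066))
# clamps
t=lambda x,y,z:at(f,(265+x/4-.4,160+y/4-.4),z)
print("small",t(353,122,.029),"bolt",t(398,112,.02),"large",t(120,150,.029),t(172,145,.02))
print("flange",t(240,110,.011),"red",t(263,250,.05))
print("tray",t(38,55,.019),t(435,40,.019),t(455,312,.019),t(52,330,.019))
```

```text
[0.6861 0.3015 0.14  ] [0.6876 0.0343 0.14  ] [0.8854 0.3034 0.14  ] [0.8872 0.0353 0.14  ]
cab yaw 0.0064172873477067694 0.2671745486087321 0.19930982866861977
origin [0.6866 0.168  0.    ]
door edge yaw -0.019126817795784748 -0.04833573819102213 -0.05338804035373188 0.1341851789050345 -0.12993016418885933
0 [0.6012 0.0754 0.    ] [368.2281 437.9213] [379.216  460.6839]
0.04 [0.5922 0.079  0.    ] [362.4296 450.5545] [373.7455 472.6624]
0.08 [0.5834 0.0829 0.    ] [356.1084 462.9932] [367.781  484.4545]
0.12 [0.5748 0.0872 0.    ] [349.2733 475.2156] [361.3309 496.0398]
0.2 [0.558  0.0967 0.    ] [334.1015 498.9257] [347.0116 518.5088]
small [ 0.5587 -0.3486  0.029 ] bolt [ 0.5688 -0.3846  0.02  ] large [ 0.5332 -0.1752  0.029 ] [ 0.5394 -0.2146  0.02  ]
flange [ 0.5689 -0.2668  0.011 ] red [ 0.4593 -0.2778  0.05  ]
tray [ 0.6055 -0.1135  0.019 ] [ 0.6251 -0.414   0.019 ] [ 0.4199 -0.4254  0.019 ] [ 0.4002 -0.1277  0.019 ]
```

View pics/c3.png

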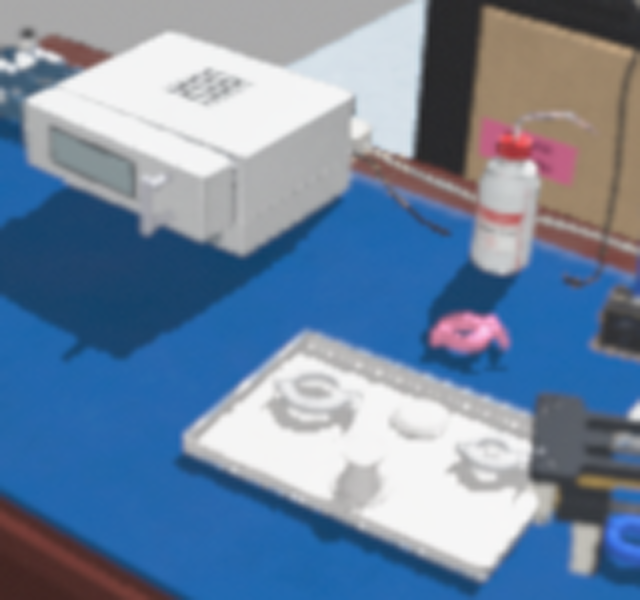

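The scene view agrees: small clamp is at the right-hand end (partly behind the gripper) and the door is barely ajar. I'll go above the handle with yaw 0.

```bash
python3 -m jog '[[1,[-568,484,20],-2.688],[1,[-568,484,20],-2.688],[1,[-568,484,20],-2.688],[1,[-568,484,20],-2.688],[1,[-568,484,20],-2.688],[1,[-568,484,20],-2.688],[1,[-568,484,20],-2.688],[1,[-568,484,20],-2.688],[1,[-568,484,20],-2.688],[1,[-568,484,20],-2.688],[1,[-568,484,20],-2.688],[1,[-568,484,20],-2.688],[1,[-568,484,20],-2.688],[1,[-568,484,20],-2.688],[1,[-568,484,20],-2.688],[1,[-568,484,20],-2.688],[1,[-568,484,20],-2.688],[1,[-568,484,20],-2.688]]' 20
python3 - <<'E'
from h import *
s=status.get_state();print(s["q"])
f=optics.grab_frame("scene");a=f["color"][:,:,::-1]
for P in([.595,.078,.138],[.595,.078,.066]):print(px(f,P))
u,v=map(int,px(f,[.595,.078,.13]))
cv2.imwrite("pics/s1.png",cv2.resize(a[v-50:v+50,u-60:u+60],None,fx=5,fy=5,interpolation=cv2.INTER_CUBIC));print(u,v)
E
```

```text
t: 2.45
eef_pos: [0.5942, 0.0773, 0.2206]
ee_rot: [-3.142, -0.0, -0.001]
force: [-0.4, 0.1, 0.3]
width: 0.0877
gripper_force: 0.0
[ 4.55104520e-01  2.48763757e-01 -1.90745013e-01 -3.33157352e-05
 -1.13124901e+00  1.11492353e+00]
[223.10488164 161.17008119]
[223.49274644 176.41567577]
223 162
```

View pics/s1.png

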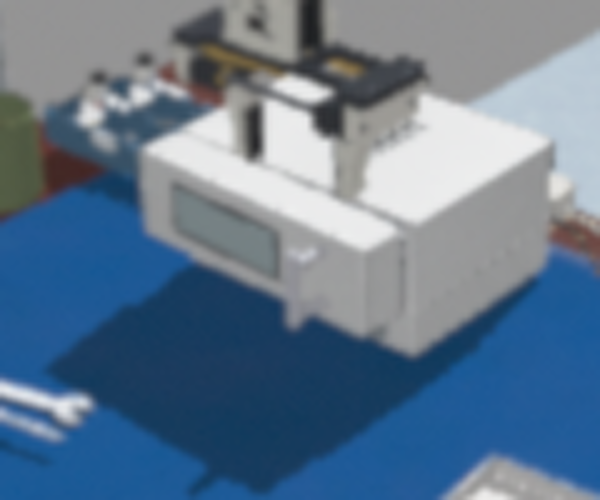

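The bar runs (222.2,162.4)–(221.4,177.4), within ~3 mm of the estimate. I'll descend and pinch.

```bash
python3 -m jog '[[1,[-2,-2,50],0.03],[1,[-2,-2,90],0.03],[1,[-2,-2,113],0.03],[1,[-2,-2,113],0.03],[-1,[-2,-2,113],0.03],[-1,[-2,-2,113],0.03],[-1,[-2,-2,113],0.03],[-1,[-2,-2,113],0.03],[-1,[-2,-2,113],0.03],[-1,[-2,-2,113],0.03],[-1,[-2,-2,113],0.03],[-1,[-2,-2,113],0.03]]' 15
python3 - <<'E'
from h import *
s=status.get_state();p=s["eef_pos"];yaw=.0064
# hinge from cabinet frame; arc
O=np.array([.6866,.168]);X=np.array([np.cos(yaw),np.sin(yaw)]);Y=np.array([-X[1],X[0]]);H=O+.134*Y
r=p[:2]-H;print("radius",np.hypot(*r)); l=np.array([r@X,r@Y]);th0=np.arctan2(l[1],l[0])
c=np.arctan2(-.225,-.086);th=-(th0-c);print("theta",th,s["force"],s["ee_rot"])
for k in range(1,18):
    t=.09*k;R=np.array([[np.cos(t),np.sin(t)],[-np.sin(t),np.cos(t)]])
    v=R@r-r;w=tool([*v,0]);print(k,"[-1,[%.0f,%.0f,0],%.2f],"%(w[0],w[1],t),p[:2]+v if k%4==1 else "")
E
```

```text
t: 4.0
eef_pos: [0.5942, 0.0818, 0.1076]
ee_rot: [-3.137, -0.004, -0.03]
force: [7.0, 18.2, -9.6]
width: 0.0132
gripper_force: 9.5
radius 0.2384608011619013
theta 0.03545246128946711 [ 6.97284799 18.16987501 -9.61715165] [-3.1373843  -0.00436714 -0.02991224]
1 [-1,[-20,-9,0],0.09], [0.57475148 0.09094141]
2 [-1,[-39,-19,0],0.18], 
3 [-1,[-56,-31,0],0.27], 
4 [-1,[-73,-44,0],0.36], 
5 [-1,[-88,-59,0],0.45], [0.50751682 0.14357   ]
6 [-1,[-102,-75,0],0.54], 
7 [-1,[-115,-93,0],0.63], 
8 [-1,[-126,-111,0],0.72], 
9 [-1,[-135,-131,0],0.81], [0.46313181 0.21650998]
10 [-1,[-142,-151,0],0.90], 
11 [-1,[-148,-172,0],0.99], 
12 [-1,[-152,-193,0],1.08], 
13 [-1,[-153,-214,0],1.17], [0.44728689 0.30040996]
14 [-1,[-153,-236,0],1.26], 
15 [-1,[-151,-257,0],1.35], 
16 [-1,[-147,-278,0],1.44], 
17 [-1,[-141,-299,0],1.53], [0.46201348 0.38451345]
```

```bash
python3 -m jog '[[-1,[1,-3,0],0],[-1,[-18,-12,0],0.09],[-1,[-37,-22,0],0.18],[-1,[-54,-34,0],0.27],[-1,[-71,-47,0],0.36],[-1,[-86,-62,0],0.45],[-1,[-100,-78,0],0.54],[-1,[-113,-96,0],0.63],[-1,[-124,-114,0],0.72],[-1,[-124,-114,0],0.72]]'
python3 - <<'E'
from h import *
s=status.get_state();p=s["eef_pos"];yaw=.0064
O=np.array([.6866,.168]);X=np.array([np.cos(yaw),np.sin(yaw)]);Y=np.array([-X[1],X[0]]);H=O+.134*Y
r=p[:2]-H;print("radius",np.hypot(*r)); l=np.array([r@X,r@Y]);th0=np.arctan2(l[1],l[0])
c=np.arctan2(-.225,-.086);th=-(th0-c);print("theta",th,s["q"])
for k in range(1,11):
    t=.09*k;R=np.array([[np.cos(t),np.sin(t)],[-np.sin(t),np.cos(t)]])
    v=R@r-r;w=tool([*v,0]);print("[-1,[%.0f,%.0f,0],%.2f],"%(w[0],w[1],t),end="")
E
```

```text
t: 5.25
eef_pos: [0.4713, 0.1979, 0.1075]
ee_rot: [-3.141, 0.0, -0.748]
force: [0.9, 0.8, -2.5]
width: 0.0113
gripper_force: 15.0
radius 0.2384183836361628
theta 0.7600950417694663 [ 7.82137818e-01  2.22364675e-01 -5.21759749e-01 -5.80861034e-05
 -8.26548480e-01  4.04767931e-02]
[-1,[-20,-9,0],0.09],[-1,[-38,-19,0],0.18],[-1,[-56,-31,0],0.27],[-1,[-73,-45,0],0.36],[-1,[-88,-60,0],0.45],[-1,[-102,-76,0],0.54],[-1,[-114,-94,0],0.63],[-1,[-125,-112,0],0.72],[-1,[-134,-132,0],0.81],[-1,[-141,-152,0],0.90],
```

```bash
python3 -m jog '[[-1,[-20,-9,0],0.09],[-1,[-38,-19,0],0.18],[-1,[-56,-31,0],0.27],[-1,[-73,-45,0],0.36],[-1,[-88,-60,0],0.45],[-1,[-102,-76,0],0.54],[-1,[-114,-94,0],0.63],[-1,[-125,-112,0],0.72],[-1,[-134,-132,0],0.81],[-1,[-141,-152,0],0.90],[-1,[-141,-152,0],0.90],[0.2,[-141,-152,0],0.90],[0.2,[-141,-152,0],0.90],[0.2,[-141,-152,0],0.90],[0.2,[-141,-152,0],0.90],[0.2,[-141,-152,-40],0.90],[0.2,[-141,-152,-90],0.90],[0.2,[-141,-152,-110],0.90],[0.2,[-141,-152,-110],0.90]]'
python3 - <<'E'
from h import *
f=optics.grab_frame("top");a=f["color"][:,:,::-1]
cv2.imwrite("pics/t2.png",cv2.resize(a[50:250,60:260],(600,600),interpolation=cv2.INTER_CUBIC))
yaw=.0064;X=np.array([np.cos(yaw),np.sin(yaw),0]);O=np.array([.6866,.168,0])
for d in(.031,.043):
  P=O-d*X;P[2]=.13;print(P,px(f,P),(px(f,P)-[60,50])*3)
E
```

```text
t: 7.62
eef_pos: [0.4729, 0.4048, 0.2197]
ee_rot: [-3.14, 0.003, -1.65]
force: [0.5, 0.2, 0.3]
width: 0.0524
gripper_force: 0.0
[0.65560063 0.1678016  0.13      ] [174.64143856 144.81622912] [343.92431567 284.44868737]
[0.64360088 0.1677248  0.13      ] [174.41637295 149.00071456] [343.24911884 297.00214368]
```

View pics/t2.png

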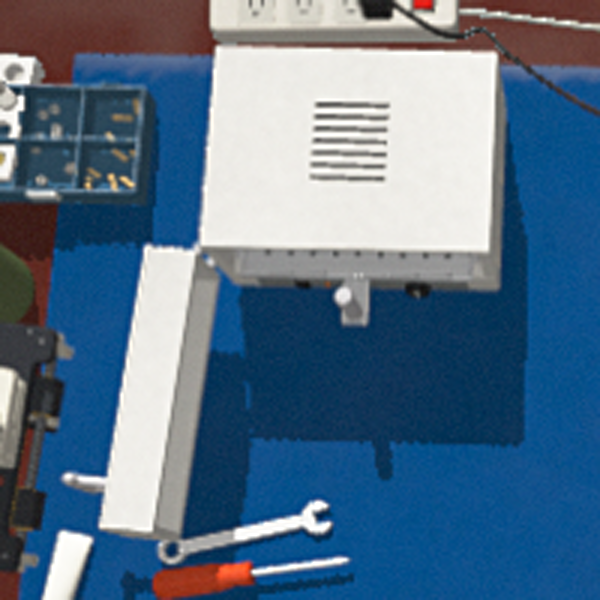

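The door stands wide open. The post top is at crop (342,295), so the shelf is about 10 mm out. Next I grip the post.

```bash
python3 -m jog '[[0.4,[223,-190,0],-1.656],[0.4,[223,-190,0],-1.656],[0.4,[223,-190,0],-1.656],[0.4,[223,-190,0],-1.656],[0.4,[223,-190,0],-1.656],[0.4,[223,-190,0],-1.656],[0.4,[223,-190,0],-1.656],[0.4,[223,-190,0],-1.656],[0.4,[223,-190,0],-1.656],[0.4,[223,-190,0],-1.656],[0.4,[223,-190,50],-1.656],[0.4,[223,-190,90],-1.656],[0.4,[223,-190,111],-1.656],[0.4,[223,-190,111],-1.656],[-1,[223,-190,111],-1.656],[-1,[223,-190,111],-1.656],[-1,[223,-190,111],-1.656],[-1,[223,-190,111],-1.656],[-1,[223,-190,111],-1.656],[-1,[223,-190,111],-1.656]]' 25
```

```text
t: 10.18
eef_pos: [0.6446, 0.1695, 0.107]
ee_rot: [-3.138, -0.002, 0.007]
force: [0.1, 8.8, -0.2]
width: 0.0162
gripper_force: 25.0
```

```bash
python3 -m jog '[[-1,[-15,-2,0],0],[-1,[-40,-2,0],0],[-1,[-65,-2,0],0],[-1,[-90,-2,0],0],[-1,[-115,-2,0],0],[-1,[-130,-2,0],0],[-1,[-130,-2,0],0],[-1,[-130,-2,0],0],[0.4,[-130,-2,0],0],[0.4,[-130,-2,0],0],[0.4,[-130,-2,0],0],[0.4,[-130,-2,-40],0],[0.4,[-130,-2,-90],0],[0.4,[-130,-2,-120],0],[0.4,[-130,-2,-120],0]]'
python3 - <<'E'
from h import *
f=optics.grab_frame("top");a=f["color"][:,:,::-1]
A=cv2.resize(a[120:220,110:210],(400,400),interpolation=cv2.INTER_CUBIC)
B=cv2.resize(a[170:220,330:380],(400,400),interpolation=cv2.INTER_CUBIC)
cv2.imwrite("pics/t3.png",np.hstack([A,B]))
E
```

```text
t: 12.05
eef_pos: [0.515, 0.1687, 0.2293]
ee_rot: [-3.139, -0.004, 0.006]
force: [0.3, 0.0, 0.6]
width: 0.061
gripper_force: 0.0
```

View pics/t3.png

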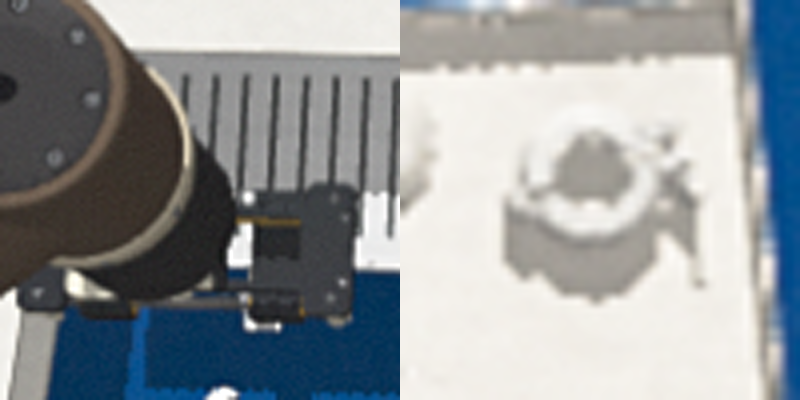

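Shelf is drawn out. Ring centre is at about px (354.0,191.2). The hinge–bolt axis tilts ~0.3 rad, so I close along world angle ~0.31 (yaw −1.26). Hovering above the clamp.

```bash
python3 -m jog '[[0.43,[39,517,60],1.27],[0.43,[39,517,60],1.27],[0.43,[39,517,60],1.27],[0.43,[39,517,60],1.27],[0.43,[39,517,60],1.27],[0.43,[39,517,60],1.27],[0.43,[39,517,60],1.27],[0.43,[39,517,60],1.27],[0.43,[39,517,60],1.27],[0.43,[39,517,60],1.27],[0.43,[39,517,60],1.27]]'
python3 - <<'E'
from h import *
np.set_printoptions(precision=4,suppress=True)
f=optics.grab_frame("top")
g=lambda x,y,z:at(f,(330+x/8-.45,170+y/8-.45),z)
C=g(192,170,.028);print("ring",C,g(192,170,.0285),"floor edge",g(192,62,.002),g(192,62,.006),"rim inner",g(192,12,.019),"hinge/bolt",g(122,195,.02),g(268,145,.02))
s=status.get_state();print(s["eef_pos"],s["ee_rot"],s["q"],tool(C-s["eef_pos"]))
# shelf look: post colour etc.
cv2.imwrite("pics/t4.png",cv2.resize(f["color"][110:260,110:390,::-1],None,fx=2.85,fy=2.85,interpolation=cv2.INTER_CUBIC))
E
```

```text
t: 13.48
eef_pos: [0.5557, -0.3477, 0.1659]
ee_rot: [3.141, 0.001, -1.264]
force: [0.1, 1.1, 0.7]
width: 0.0625
gripper_force: 0.0
ring [ 0.5568 -0.3509  0.028 ] [ 0.5567 -0.3508  0.0285] floor edge [ 0.6033 -0.3569  0.002 ] [ 0.6024 -0.356   0.006 ] rim inner [ 0.619  -0.3535  0.019 ] hinge/bolt [ 0.5481 -0.3261  0.02  ] [ 0.5685 -0.3814  0.02  ]
[ 0.556  -0.3474  0.1664] [ 3.1413  0.0004 -1.2628] [-0.2617  0.3797 -0.1322 -0.0002 -1.0594  0.5698] [  3.6444   0.2841 138.3794]
```

View pics/t4.png

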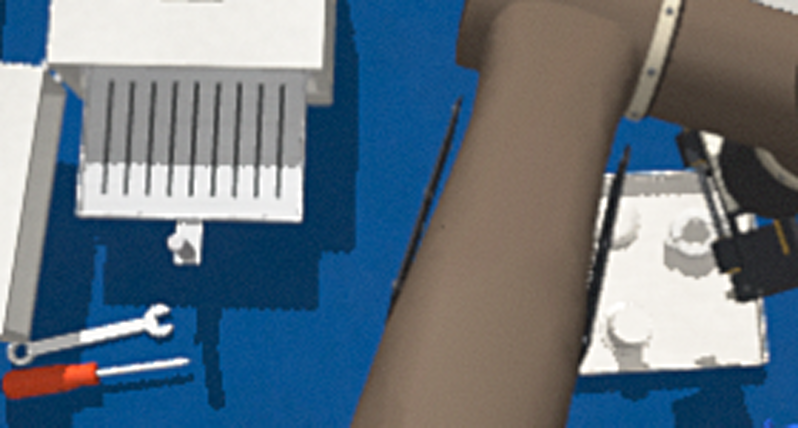

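The shelf is out and empty, and the gripper is over the clamp. Descend and grip.

```bash
python3 -m jog '[[0.43,[4,1,50],-0.03],[0.43,[4,1,90],-0.03],[0.43,[4,1,115],-0.03],[0.43,[4,1,130],-0.03],[0.43,[4,1,144],-0.03],[0.43,[4,1,144],-0.03],[-1,[4,1,144],-0.03],[-1,[4,1,144],-0.03],[-1,[4,1,144],-0.03],[-1,[4,1,144],-0.03],[-1,[4,1,144],-0.03]]' 25
```

```text
t: 14.9
eef_pos: [0.5569, -0.3529, 0.0236]
ee_rot: [-3.141, -0.001, -1.234]
force: [-1.4, 1.8, 5.1]
width: 0.0509
gripper_force: 24.6
```

```bash
python3 -m jog '[[-1,[0,0,-30],0],[-1,[0,0,-80],0],[-1,[0,0,-130],0],[-1,[-30,-14,-155],0],[-1,[-80,-37,-155],-0.15],[-1,[-130,-61,-155],-0.3],[-1,[-180,-85,-155],-0.45],[-1,[-230,-108,-155],-0.6],[-1,[-280,-132,-155],-0.75],[-1,[-330,-156,-155],-0.9],[-1,[-380,-179,-155],-1.05],[-1,[-430,-203,-155],-1.2],[-1,[-475,-224,-155],-1.234],[-1,[-475,-224,-155],-1.234],[-1,[-475,-224,-155],-1.234]]'
python3 - <<'E'
from h import *
s=status.get_state();print(tool(np.array([.612,.169,.0885])-s["eef_pos"]))
f=optics.grab_frame("scene");a=f["color"][:,:,::-1]
u,v=map(int,px(f,[.6,.17,.15]));cv2.imwrite("pics/s4.png",cv2.resize(a[v-50:v+50,u-60:u+60],None,fx=5,fy=5,interpolation=cv2.INTER_CUBIC))
E
```

```text
t: 16.77
eef_pos: [0.6102, 0.1696, 0.1771]
ee_rot: [3.141, 0.001, 0.0]
force: [-0.6, -0.9, -1.6]
width: 0.0502
gripper_force: 24.6
[ 1.91180563  0.59056723 88.56753288]
```

View pics/s4.png

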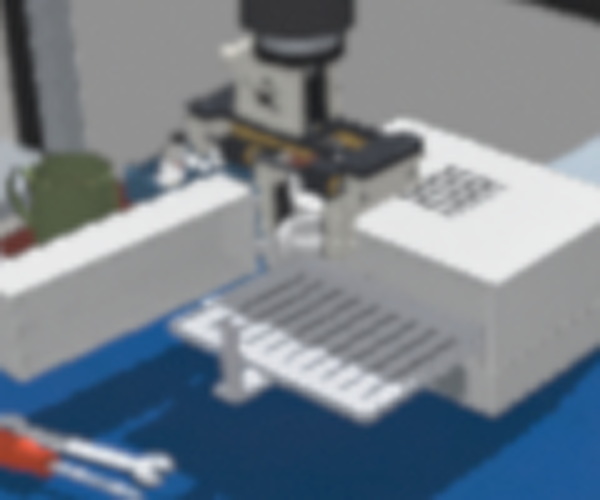

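The clamp is held flat above the shelf, behind the post. Lower it and release.

```bash
python3 -m jog '[[-1,[1,0,40],0],[-1,[1,0,65],0],[-1,[1,0,80],0],[-1,[1,0,86],0],[-1,[1,0,89],0],[-1,[1,0,89],0],[0.5,[1,0,89],0],[0.5,[1,0,89],0],[0.5,[1,0,89],0],[0.5,[1,0,89],0],[0.5,[1,0,60],0],[0.5,[1,0,10],0],[0.5,[1,0,-40],0],[0.5,[-50,0,-40],0],[0.5,[-97,0,-40],0],[0.5,[-97,0,-40],0]]'
python3 - <<'E'
from h import *
f=optics.grab_frame("scene");a=f["color"][:,:,::-1]
u,v=map(int,px(f,[.6,.17,.1]));cv2.imwrite("pics/s5.png",cv2.resize(a[v-50:v+50,u-60:u+60],None,fx=5,fy=5,interpolation=cv2.INTER_CUBIC));print(u-60,v-50)
print("post top expected",(px(f,[.5146,.169,.13])-[u-60,v-50])*5,"floor pt",(px(f,[.612,.169,.0795])-[u-60,v-50])*5)
E
```

```text
t: 18.82
eef_pos: [0.5112, 0.1694, 0.2184]
ee_rot: [-3.141, -0.0, 0.002]
force: [1.6, -0.6, 1.3]
width: 0.0661
gripper_force: 0.0
147 111
post top expected [228.19361564 261.96382633] floor pt [314.5043735  268.49904251]
```

View pics/s5.png

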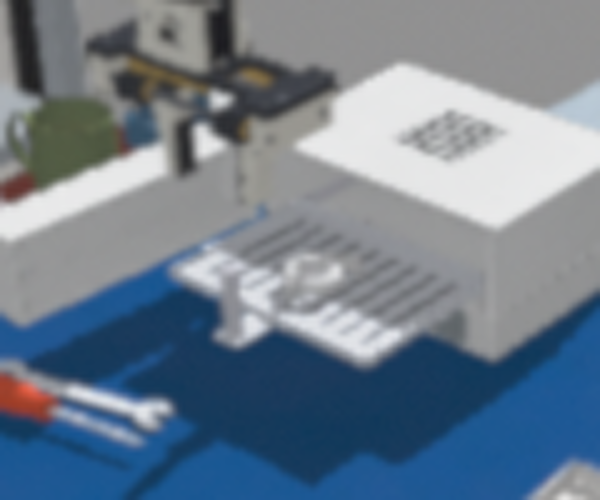

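Clamp lies flat on the shelf at crop (314,270), as intended. I've used up my picture views (11 viewed, one over the limit of 10), so I go on with numbers only. Next I grip the post and push the shelf home.

```bash
python3 -m jog '[[0.3,[3,0,50],0],[0.3,[3,0,90],0],[0.3,[3,0,111],0],[0.3,[3,0,111],0],[-1,[3,0,111],0],[-1,[3,0,111],0],[-1,[3,0,111],0],[-1,[3,0,111],0],[-1,[3,0,111],0],[-1,[15,0,111],0],[-1,[35,0,111],0],[-1,[55,0,111],0],[-1,[75,0,111],0],[-1,[95,0,111],0],[-1,[115,0,111],0],[-1,[130,0,111],0],[-1,[140,0,111],0],[-1,[145,0,111],0],[-1,[148,0,111],0],[-1,[148,0,111],0]]' 25
```

```text
t: 21.38
eef_pos: [0.6574, 0.1696, 0.1068]
ee_rot: [3.14, 0.008, -0.0]
force: [-22.1, 3.5, 17.6]
width: 0.0165
gripper_force: 25.0
```

Shelf is on its stop (−22 N at x = 0.6574). Release, lift and return to the handle.

```bash
python3 -m jog '[[0.2,[0,0,0],0],[0.2,[0,0,0],0],[0.2,[0,0,0],0],[0.2,[0,0,-50],0],[0.2,[0,0,-100],0],[0.2,[0,0,-113],0],[0.2,[-20,-25,-113],0.15],[0.2,[-50,-63,-113],0.3],[0.2,[-80,-101,-113],0.48],[0.2,[-110,-139,-113],0.66],[0.2,[-140,-177,-113],0.84],[0.2,[-170,-215,-113],1.02],[0.2,[-186,-235,-113],1.2],[0.2,[-186,-235,-113],1.38],[0.2,[-186,-235,-113],1.56],[0.2,[-186,-235,-113],1.65],[0.2,[-186,-235,-113],1.65],[0.2,[-186,-235,-113],1.65]]'
python3 - <<'E'
from h import *
s=status.get_state();print(tool(np.array([.4729,.4048,.1075])-s["eef_pos"]))
f=optics.grab_frame("top");a=f["color"].astype(int)
# post top check: row brightness along expected column near closed post
for d in(.0,.005,.01,.02):print(d,px(f,[.6556-d,.169,.13]).round(1))
g=cv2.cvtColor(f["color"],cv2.COLOR_RGB2GRAY);print(g[134:162,166:186:2])
E
```

```text
t: 23.62
eef_pos: [0.4757, 0.4045, 0.2192]
ee_rot: [3.141, -0.0, -1.648]
force: [1.2, 0.0, -0.1]
width: 0.0526
gripper_force: 0.0
[ -0.13708299   2.74179205 111.68639269]
0.0 [174.2 144.8]
0.005 [174.1 146.5]
0.01 [174.  148.3]
0.02 [173.8 151.8]
[[137 138 140 137 137 137 136 136 136 136]
 [148 146 147 147 148 147 146 146 144 147]
 [152 150 152 152 150 152 150 153 149 150]
 [144 133 146 148 145 146 132 149 152 152]
 [133 125 139 140 140 143 133 156 155 159]
 [140 140 135 138 136 141 145 148 147 140]
 [152 154 150 150 131 143 149 147 142 145]
 [133 144 146 143 136 145 155 150 153 153]
 [ 98 110 112 116 197 171 153 150 154 126]
 [ 84  88  79 163 233 213 151 148 153  94]
 [ 78  81  68 212 230 228 149 149 153  74]
 [ 68  68  65 222 225 222 133 149 154  69]
 [ 51  53  47 189 228 191 115 151 154  51]
 [ 46  43  38 123 193 137 102 149 154  38]
 [ 47  43  45  62 133 110 103 136 155  37]
 [ 42  44  47  38 109 108 107 116 159  41]
 [ 40  39  43  37 123 109 110 108 159  38]
 [ 48  43  45  35 145 109 109 108 158  40]
 [ 43  43  46  35 156 127 112 125 156  38]
 [ 47  47  41  36 156 148 129 149 150  43]
 [ 43  49  42  38 115 122 109 122 115  40]
 [ 44  45  43  39  62  69  66  67  69  41]
 [ 47  47  45  40  39  46  43  41  45  43]
 [ 44  41  43  41  49  44  44  43  39  40]
 [ 42  47  44  42  44  48  43  43  44  43]
 [ 44  47  42  41  43  38  47  46  43  49]
 [ 46  45  43  42  47  43  47  44  42  39]
 [ 48  47  42  42  45  45  46  45  40  43]]
```

The post top is at row ~144.5, against 144.8 predicted for home, so the shelf is home. Grip the handle.

```bash
python3 -m jog '[[0.2,[0,3,50],0],[0.2,[0,3,90],0],[0.2,[0,3,112],0],[0.2,[0,3,112],0],[-1,[0,3,112],0],[-1,[0,3,112],0],[-1,[0,3,112],0],[-1,[0,3,112],0],[-1,[0,3,112],0]]' 15
python3 - <<'E'
from h import *
s=status.get_state();p=s["eef_pos"];yaw=.0064
O=np.array([.6866,.168]);X=np.array([np.cos(yaw),np.sin(yaw)]);Y=np.array([-X[1],X[0]]);H=O+.134*Y
r=p[:2]-H;print("radius",np.hypot(*r)); l=np.array([r@X,r@Y]);th0=np.arctan2(l[1],l[0])
c=np.arctan2(-.225,-.086);th=-(th0-c);print("theta",th%(2*np.pi),s["q"])
for k in range(1,20):
    t=-.09*k;R=np.array([[np.cos(t),np.sin(t)],[-np.sin(t),np.cos(t)]])
    v=R@r-r;w=tool([*v,0]);print("[-1,[%.0f,%.0f,0],%.2f],"%(w[0],w[1],t),end="")
E
```

```text
t: 24.8
eef_pos: [0.4695, 0.407, 0.1081]
ee_rot: [3.138, 0.003, -1.65]
force: [-18.4, 7.5, 7.2]
width: 0.0119
gripper_force: 15.0
radius 0.2403927119816632
theta 1.6642245234872242 [ 1.0250531   0.38356379 -0.27471918 -0.00610468 -0.91129959 -1.10065269]
[-1,[20,7,0],-0.09],[-1,[41,12,0],-0.18],[-1,[63,15,0],-0.27],[-1,[84,16,0],-0.36],[-1,[106,16,0],-0.45],[-1,[128,13,0],-0.54],[-1,[149,9,0],-0.63],[-1,[169,2,0],-0.72],[-1,[189,-6,0],-0.81],[-1,[209,-16,0],-0.90],[-1,[227,-28,0],-0.99],[-1,[244,-41,0],-1.08],[-1,[260,-56,0],-1.17],[-1,[274,-72,0],-1.26],[-1,[287,-89,0],-1.35],[-1,[298,-108,0],-1.44],[-1,[308,-127,0],-1.53],[-1,[315,-147,0],-1.62],[-1,[321,-168,0],-1.71],
```

```bash
python3 -m jog '[[-1,[-1,3,0],0],[-1,[18,10,0],-0.09],[-1,[39,15,0],-0.18],[-1,[61,18,0],-0.27],[-1,[82,19,0],-0.36],[-1,[104,19,0],-0.45],[-1,[126,16,0],-0.54],[-1,[147,12,0],-0.63],[-1,[167,5,0],-0.72],[-1,[187,-3,0],-0.81],[-1,[207,-13,0],-0.90],[-1,[225,-25,0],-0.99],[-1,[242,-38,0],-1.08],[-1,[258,-53,0],-1.17],[-1,[272,-69,0],-1.26],[-1,[285,-86,0],-1.35],[-1,[296,-105,0],-1.44],[-1,[306,-124,0],-1.53],[-1,[313,-144,0],-1.62],[-1,[313,-144,0],-1.62]]'
python3 - <<'E'
from h import *
s=status.get_state();p=s["eef_pos"];yaw=.0064
O=np.array([.6866,.168]);X=np.array([np.cos(yaw),np.sin(yaw)]);Y=np.array([-X[1],X[0]]);H=O+.134*Y
r=p[:2]-H;print("radius",np.hypot(*r)); l=np.array([r@X,r@Y]);th0=np.arctan2(l[1],l[0])
c=np.arctan2(-.225,-.086);print("theta",-(th0-c))
for t in(-.03,-.06,-.08):
    R=np.array([[np.cos(t),np.sin(t)],[-np.sin(t),np.cos(t)]]);w=tool([*(R@r-r),0]);print(t,w)
E
```

```text
t: 27.3
eef_pos: [0.5947, 0.0826, 0.1082]
ee_rot: [-3.139, -0.005, -0.029]
force: [3.9, 7.9, -0.6]
width: 0.0114
gripper_force: 15.0
radius 0.2374851192456816
theta 0.0345845712808186
-0.03 [6.69383498 2.43873437 0.02459382]
-0.06 [13.45780628  4.67558575  0.04998938]
-0.08 [18.00308156  6.05366118  0.06735391]
```

```bash
python3 -m jog '[[-1,[4,0,0],-0.01],[-1,[7,1,0],-0.03],[-1,[10,2,0],-0.03],[-1,[12,2,0],-0.03],[-1,[13,3,0],-0.03],[-1,[13,3,0],-0.03]]'
```

```text
t: 28.05
eef_pos: [0.603, 0.0794, 0.108]
ee_rot: [-3.14, 0.002, 0.0]
force: [-8.2, 12.0, 9.8]
width: 0.0116
gripper_force: 15.0
```

```bash
python3 -m jog '[[-1,[2,-2,0],0],[-1,[4,-2,0],0],[-1,[4,-2,0],0]]'
```

```text
t: 28.42
eef_pos: [0.604, 0.0794, 0.1075]
ee_rot: [3.14, 0.008, -0.001]
force: [-17.0, 5.6, 15.4]
width: 0.0115
gripper_force: 15.0
```

The door is on its stop. Release and withdraw.

```bash
python3 -m jog '[[-1,[-1,0,0],0],[0.3,[-1,0,0],0],[0.3,[-1,0,0],0],[0.3,[-1,0,0],0],[0.3,[-1,0,-40],0],[0.3,[-1,0,-90],0],[0.3,[-1,0,-130],0],[0.3,[-50,50,-130],0],[0.3,[-80,110,-130],0],[0.3,[-80,170,-130],0],[0.3,[-80,230,-130],0],[0.3,[-80,270,-130],0],[0.3,[-80,270,-130],0]]'
python3 - <<'E'
from h import *
f=optics.grab_frame("top");g=cv2.cvtColor(f["color"],cv2.COLOR_RGB2GRAY)
for th in(0,.04,.08):
    yaw=.0064;X=np.array([np.cos(yaw),np.sin(yaw)]);Y=np.array([-X[1],X[0]]);H=np.array([.6866,.168])+.134*Y
    q=np.array([[np.cos(th),np.sin(th)],[-np.sin(th),np.cos(th)]])@[-.086,-.225];P=H+q[0]*X+q[1]*Y
    e=np.array([[np.cos(th),np.sin(th)],[-np.sin(th),np.cos(th)]])@[-.05,-.26];E=H+e[0]*X+e[1]*Y
    print(th,P,px(f,[*P,.138]),px(f,[*P,.066]),"edge",px(f,[*E,.14]))
print(g[154:178,198:216]);print(g[128:165,[135,150,215]].T)
E
```

```text
t: 30.05
eef_pos: [0.5278, -0.1928, 0.2371]
ee_rot: [3.141, 0.001, -0.004]
force: [-0.2, 0.2, -0.2]
width: 0.0569
gripper_force: 0.0
0 [0.60118416 0.07645147] [206.28020527 164.06100283] [209.04744189 169.75264707] edge [219.44952738 151.36455294]
0.04 [0.59223237 0.08001331] [204.83006096 167.21924832] [207.67936572 172.74722271] edge [218.51603266 155.0094141 ]
0.08 [0.58343018 0.08393028] [203.24926905 170.32885706] [206.1878047 175.6952023] edge [217.43082586 158.62830591]
[[117 119 119 120 121 121 120 123 123 122 125 125 120 125 123 123 125 123]
 [117 118 120 121 121 120 121 124 123 123 124 124 126 120 125 121 122 124]
 [116 118 122 120 120 122 121 123 121 122 122 121 123 121 125 120 123 124]
 [118 117 119 118 119 120 123 125 122 125 123 122 123 122 121 121 123 123]
 [116 118 120 120 123 121 121 122 122 123 123 121 125 123 122 122 123 122]
 [119 120 120 122 121 123 123 122 122 126 124 124 123 123 123 124 125 122]
 [118 117 122 119 122 123 121 122 119 123 120 121 120 123 125 123 123 123]
 [117 118 119 119 121 120 124 125 122 124 123 124 123 122 124 121 123 123]
 [119 119 118 119 
[... 948 characters left out ...]
126 126]
 [120 121 121 122 121 120 121 123 125 123 123 122 128 123 124 124 122 123]
 [118 119 118 119 119 121 119 123 123 123 125 125 124 125 125 125 124 125]
 [119 118 118 120 121 119 120 122 123 123 122 123 125 124 123 124 123 123]]
[[239 240 242 227 182 220 238 239 238 236 236 235 236 235 235 232 234 234
  234 236 241 218 132 119 122 122 121 120 117  90  64  64  62  64  67  69
   66]
 [237 239 242 238 194 196 239 240 239 238 237 238 237 238 238 235 236 235
  236 242 248 231 153 105  89  97  97 101 113  88  42  42  39  42  46  46
   46]
 [131 127 125 120 119 114 113 108 110 107 103 105 103 105 102 103 117 124
  120 122 124 123 123 122 124 124 123 124 124 123 122 122 123 123 124 125
  123]]
```

```bash
python3 -m jog '[[0.3,[-20,60,-30],0],[0.3,[-40,120,-30],0],[0.3,[-70,180,-30],0],[0.3,[-100,240,-30],0],[0.3,[-130,300,-30],0],[0.3,[-160,360,-30],0],[0.3,[-160,360,-30],0]]'
python3 - <<'E'
from h import *
f=optics.grab_frame("top");g=cv2.cvtColor(f["color"],cv2.COLOR_RGB2GRAY)
print(g[158:176,200:214])
pts=[]
for u in range(130,216):
    c=g[140:158,u].astype(int);k=np.argmin(np.diff(c));pts.append(at(f,(u,140+k+.5),.14)[:2])
    
pts=np.array(pts);w=np.array([x for x in pts]);m=np.polyfit(w[:,1],w[:,0],1)
r=w[:,0]-np.polyval(m,w[:,1]);k=abs(r)<.004;m=np.polyfit(w[k,1],w[k,0],1);print("edge slope",m,k.sum(),"cab yaw .0064 -> slope -.0064; theta =",m[0]+.0064, "closed x~",.6366)
E
```

```text
t: 30.98
eef_pos: [0.3674, -0.5515, 0.2669]
ee_rot: [-3.141, 0.001, -0.001]
force: [0.9, 0.3, 0.1]
width: 0.0569
gripper_force: 0.0
[[ 94  92  89  85 125 230 232 193 130 129 104 100 102 103]
 [ 51  52  47  49 111 230 231 190 129 123  78  59  57  62]
 [ 41  40  38  44 115 231 228 188 126 125  78  41  41  41]
 [ 46  45  38  47 117 232 227 185 124 128  67  40  42  38]
 [ 41  42  39  50 126 232 226 184 131 124  64  41  45  45]
 [ 45  41  40  92 196 251 235 192 133 124  65  42  43  44]
 [ 45  42  47 103 220 239 215 180 129 125  59  38  39  42]
 [ 47  39  45  91 179 179 163 140 115 126  63  39  41  47]
 [ 47  42  37  62 114 135 122 112 109 115  59  45  43  42]
 [ 40  43  42  40  75 116 111 111 110 106  53  37  45  39]
 [ 46  40  41  41  56  93 112 110 109 106  67  44  43  41]
 [ 43  46  40  41  45  73 111 111 113 109  69  45  38  42]
 [ 44  46  45  43  42  59  97 113 114 107  67  38  38  43]
 [ 42  45  43  44  43  46  65  87  91  86  54  40  42  43]
 [ 44  46  48  40  44  41  41  50  57  56  44  41  43  43]
 [ 48  48  42  43  42  44  43  41  44  45  42  45  44  41]
 [ 43  40  44  46  41  38  42  42  39  44  38  38  47  42]
 [ 49  44  42  38  43  47  47  41  43  40  45  44  42  43]]
edge slope [-0.00363198  0.63803682] 86 cab yaw .0064 -> slope -.0064; theta = 0.0027680212717256067 closed x~ 0.6366
```

```bash
python3 -c "
from station import order;print(order.job_done())"
```

```text
the job is handed in; nothing more can be done
None
```

I handed the job in at about 31 s with the small clamp flat in the middle of the shelf, the shelf home, the door closed (measured about 0.003 rad) and the other tray parts untouched; no verdict came back, and I viewed 11 pictures against the limit of 10.

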